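Lock the wire guard onto the stockroom lamp

ROBOT

A 6-joint arm with a two-finger parallel gripper is mounted at the origin on the work surface. World frame = base frame: x ahead of the robot, y to its left, z up, the work surface at z = 0. Lengths are in mm, angles in rad, forces in N, time in s.
With the tool pointing down it reaches from about 350 to 850 mm from the base axis. Payload 8.1 kg.
Tool frame: the origin (TCP) lies midway between the tips of the shut fingers; the grasp point (between the pads) lies 19 mm behind it; z points along the fingers, y is the direction in which the jaws open and shut (so a half turn about z gives the same grasp; the last joint's range is limited). The gripper opens to 93 mm and grips with 3 to 60 N. Pads are 15 mm wide; open, the fingers measure 128 mm over their backs; the gripper's body (75 mm by 188 mm) begins 65 mm behind the grasp point.
Start: joints at [1.11, 0.13, 1.488, -0, 1.523, -0.085], TCP at [220.189, 558.141, 218.635] pointing down, gripper open.
Joint ranges: [-2.96, 2.96], [-0.89, 2.26], [0.02, 2.5], [-1.34, 4.48], [0, 2.73], [-2.66, 2.66]. Speed limits (rad/s): [2.39, 2.39, 2.79, 3.14, 3.14, 3.14].

INTERFACE

Orientations are given as a unit quaternion [x, y, z, w].
In Python, from bench import arm gives the robot as it stands. Calls block until the motion is done:
- arm.goto(position, orientation): joint-space move of the TCP to a pose.
- arm.servo_line(position, ori=None, rate=150): straight line of the TCP; ori=None keeps the orientation; rate is the mean speed in mm/s.
- arm.move_joints(angles): joint-space move.
- arm.set_gripper(opening, f_grip=None): finger opening in mm; f_grip is the grip in N (None keeps the last); returns when the fingers have stopped.
- arm.dwell(seconds).
- arm.inverse_kinematics(position, orientation): joint angles nearest the present ones, or None.
- arm.sense(): the state.
- arm.read_camera(name): name is "side" or "top" or "wrist"; returns (picture, depth): 400x640x3 uint8, red, green, blue; 400x640 float32, mm along the optical axis (not along the pixel's ray), 0 where there is no reading.
- arm.camera_model(name): a dict with "mtx" (3x3 intrinsics, pixels), "eye" and "orientation" of the camera in the world; the wrist camera has in their place "hand_eye" (4x4, takes a point from camera to tool coordinates, whose origin is the TCP and whose axes are the flange's). Camera axes: x right, y down, z forward; pixel columns grow to the right and rows downward; lengths in mm; the calibration is good to about 2 mm. A picture is of the moment at which its call begins: read the wrist's pose just before it. camera_model takes no time and is no camera call.
A pose or a line that the arm cannot do raises arm.IKError and nothing moves.
- arm.close_job(): hands the job in, once; it reports no verdict.
The state is a dict: "time_s": time; "qpos": joint angles; "dq": joint speeds; "joint_efforts": joint torques, N m; "position": TCP position; "eef_rot": TCP orientation; "wrist_force": force on the tool from outside, world axes, zero at the start; "ft_torque": the same for the moment, N m; "width": finger opening in mm.
Only numpy, scipy, OpenCV 4.12 (cv2) and the standard library are available. Lean on these libraries where they do the work, as an engineer would, in place of code of your own. Each camera call takes 0.05 s, during which the arm holds its last target. There are 200 camera calls.

TASK

Put the steel wire guard over the bench lamp's glass globe: feel for the three gaps in the bayonet ring so that the guard's lugs pass down through them, then turn the guard clockwise (seen from above) under the hooks until the lugs drop into their locking notches, and let go. Work gently, without forcing the guard on the ring and without knocking the globe, and leave the other things on the bench where they are.

Things in the scene. Friction and masses are not known exactly. Their poses are not given: they have to be found in the camera images.
- guard: Loose steel wire lamp guard, about 0.3 kg, standing on its collar. Origin: centre of the collar's underside, z up its axis. Collar tube 92 mm outer, 86 mm inner diameter, 24 mm high. Above it six cage wires (47 mm from the axis at most) close onto a round hub, 44 mm diameter, 84 to 90 mm above the origin. Three lugs on the collar: see guard_lugs; grip bar: see guard_grip.
- guard_lugs (a point): On the guard's axis, 7 mm above its origin, level with its lugs' centre lines; axes as the guard's. Three round lugs, 8 mm thick, stick straight out of the collar to 60 mm from the axis, at 0, 120 and 240 degrees from the guard's x axis.
- guard_grip (a point): Middle of the guard's upright black grip bar, on the axis, 112 mm above the guard's origin; axes as the guard's. The bar stands on the hub: 44 mm long along the guard's x, 14 mm thick along its y, 90 to 124 mm above the guard's origin.
- lamp: Lamp, fixed to the bench: round grey base, 156 mm diameter, 18 mm high, with a glass globe in its middle and an aluminium bayonet ring around the globe (ring_top, ring_ledge, ring_notch). Origin: centre of the base's underside, on the ring's axis, at bench height; z up. The guard's collar has 4.5 mm of play all round in the ring.
- ring_top (a point): On the lamp's axis, level with the ring's top, 48 mm above the lamp's origin; axes as the lamp's. Ring 101 mm inner, 132 mm outer diameter, with three gaps 14 mm wide for the lugs, nominally at 0, 120, 240 degrees from x; but the ring was clamped by hand, all gaps turned together by an unmeasured angle up to 18.5 degrees either way. Lugs on top: guard origin at 45 mm.
- ring_ledge (a point): On the lamp's axis, level with the ledge under gaps and hooks, 31 mm above the lamp's origin. In a gap a lug goes straight down to the ledge (guard origin then 28 mm above the lamp's). Counter-clockwise a wall blocks it; clockwise it slides on the ledge beneath a hook (5 mm thick, underside at 43 mm) with 4 mm play in height, across the locking notch to a stop.
- ring_notch (a point): On the lamp's axis, level with the locking notches' floors, 24 mm above the lamp's origin. Notches: 13 mm wide (13.5 degrees), 7 mm deeper than the ledge, open on top. They are set by hand, unmeasured: each begins 22 to 38 degrees clockwise of its gap's middle, all alike; past it the ledge goes on to a rigid stop at 52 degrees. Locked, the guard's origin is 21 mm above the lamp's.
- globe: Lamp's glass globe, fixed in the middle of the lamp, 56 mm diameter, 72 mm high, its top 90 mm above the lamp's origin. Origin: centre of its underside, 18 mm above the lamp's origin. Fragile.
- carton: Bystander: closed cardboard carton 110 x 160 x 90 mm high, loose; origin at the centre of its underside.
- bottle: Bystander: amber bottle, 62 mm diameter, 170 mm high, loose, standing; origin at the centre of its underside.
- can: Bystander: can, 68 mm diameter, 100 mm high, loose, standing; origin at the centre of its underside.
- tape: Bystander: roll of tape lying flat, 72 mm outer diameter, 25 mm high, loose; origin at the centre of its underside.
Mind the look-alikes: they are no part of the job. Leave any yellow look-alike of the guard alone.

How it is judged:
By the outcome, as a careful person would: the job done as asked, in the order asked, and still so for the second after the job is handed in, with the robot touching nothing.
It also fails if it takes over 61 s, if anything falls off the work surface, if the arm or the gripper's body presses on something with over 40 N, if the wrist force passes 120 N, or if a joint passes its speed limit or range.

## Working session

There is one attempt and no reset: what is moved stays moved. The work goes in short steps, each a Python script; the robot and the scene stay as the last script left them, time stands still between calls to the robot, and variables do not carry over. Pictures are saved under pics/ and viewed, on a budget of 10 in all, crops included, one or two more only if the job needs it, and the job is handed in when it is done.

```bash
mkdir -p pics; ls; python3 - <<'E'
from bench import arm
import cv2,numpy as np
for n in ("top","side"):
    im,d=arm.read_camera(n); cv2.imwrite(f"pics/{n}0.png",im[:,:,::-1]); np.save(f"pics/{n}0.npy",d)
    m=arm.camera_model(n); print(n,m)
print(arm.camera_model("wrist")); print(arm.sense())
E
```

```text
pics
top {'mtx': array([[447.90572492,   0.        , 317.19423595],
       [  0.        , 447.90572492, 196.25935851],
       [  0.        ,   0.        ,   1.        ]]), 'eye': array([ 477.85943195,   -6.30766858, 1167.7915891 ]), 'orientation': array([-0.70482613,  0.70730998, -0.03108684,  0.04434329])}
side {'mtx': array([[374.11228805,   0.        , 321.42888487],
       [  0.        , 374.11228805, 202.44300627],
       [  0.        ,   0.        ,   1.        ]]), 'eye': array([ 203.44505281, -444.15242826,  736.42579692]), 'orientation': array([ 0.87701881, -0.32119897,  0.12987698, -0.33286814])}
{'mtx': array([[318.08462385,   0.        , 316.35274057],
       [  0.        , 318.08462385, 197.15578429],
       [  0.        ,   0.        ,   1.        ]]), 'hand_eye': array([[ 2.06379497e-05, -9.70956907e-01, -2.39254434e-01,
         6.53881753e+01],
       [ 9.99999629e-01,  2.26020967e-04, -8.30992652e-04,
        -9.39795801e-01],
       [ 8.60934574e-04, -2.39254329e-01,  9.70956552e-01,
        -1.66528163e+02],
       [ 0.00000000e+00,  0.00000000e+00,  0.00000000e+00,
         1.00000000e+00]])}
{'time_s': 0.1, 'qpos': array([ 1.10959586e+00,  1.31117568e-01,  1.48914876e+00,  7.66020501e-06,
        1.52300601e+00, -8.53830254e-02]), 'dq': array([-0.00109818, -0.00149796, -0.00346575,  0.00021807,  0.00046664,
        0.00032467]), 'joint_efforts': array([ 3.64444413e-04, -5.61342216e+01, -4.93096089e+01,  7.70265888e-02,
        2.90042278e-02, -9.58120943e-07]), 'position': array([219.95927403, 557.67975451, 217.68515151]), 'eef_rot': array([ 1.86804954e-01,  9.82396663e-01, -8.07641093e-04, -2.30359066e-04]), 'wrist_force': array([-0.12218188, -0.27402375, -0.10216632]), 'ft_torque': array([ 0.01717515,  0.02147824, -0.01717577]), 'width': 93.10970093682397}
```

View pics/top0.png

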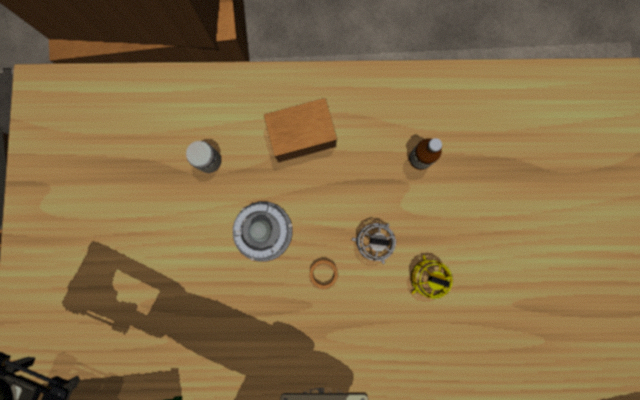

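View pics/side0.png

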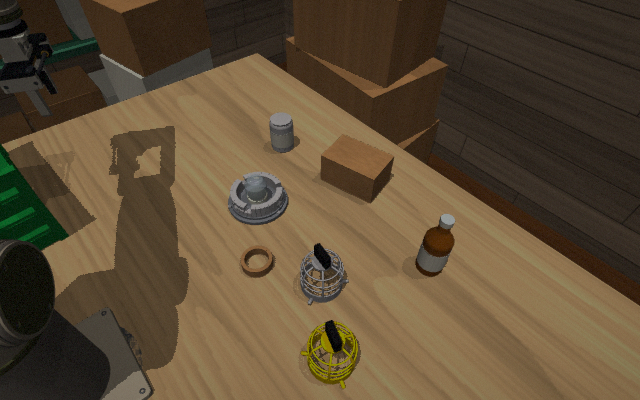

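The top view shows the lamp ring at about (263,231), the steel guard's bar at about (380,241), and the yellow look-alike at about (438,281). The side view agrees. Next I'll locate the guard and lamp, then hover for closer wrist views.

```bash
cat > h.py <<'E'
from bench import arm
import cv2, numpy as np
from scipy.spatial.transform import Rotation as R
def cam(n):
    m=arm.camera_model(n)
    if n!="wrist": return m["mtx"],np.array(m["eye"]),R.from_quat(m["orientation"]).as_matrix()
    s=arm.sense(); Rt=R.from_quat(s["eef_rot"]).as_matrix(); H=m["hand_eye"]
    return m["mtx"],s["position"]+Rt@H[:3,3],Rt@H[:3,:3]
def ray(c,px,z):
    K,e,M=c; px=np.atleast_2d(px).astype(float)
    d=np.c_[px,np.ones(len(px))]@np.linalg.inv(K).T@M.T
    return e+d*((z-e[2])/d[:,2])[:,None]
def proj(c,P):
    K,e,M=c; q=(np.atleast_2d(P)-e)@M@K.T; return q[:,:2]/q[:,2:]
def down(psi):  # tool pointing down; jaw axis (tool y) at world yaw psi
    y=np.array([np.cos(psi),np.sin(psi),0]); z=np.array([0,0,-1.]); return R.from_matrix(np.c_[np.cross(y,z),y,z]).as_quat()
def yaw(): 
    y=R.from_quat(arm.sense()["eef_rot"]).as_matrix()[:,1]; return np.arctan2(y[1],y[0])
def snap(n,name):
    c=cam(n); im,d=arm.read_camera(n); cv2.imwrite(f"pics/{name}.png",im[:,:,::-1]); np.save(f"pics/{name}.npy",d)
    np.savez(f"pics/{name}_c.npz",K=c[0],e=c[1],M=c[2]); return c,im,d
def load(name):
    z=np.load(f"pics/{name}_c.npz"); return (z["K"],z["e"],z["M"]),cv2.imread(f"pics/{name}.png")[:,:,::-1],np.load(f"pics/{name}.npy")
E
python3 - <<'E'
from h import *
c=cam("top"); im=cv2.imread("pics/top0.png"); hsv=cv2.cvtColor(im,cv2.COLOR_BGR2HSV)
# dark bar in guard region
roi=np.zeros(im.shape[:2],np.uint8); roi[222:262,358:400]=1
m=((hsv[...,2]<45)&(roi>0)).astype(np.uint8)
n,l,st,ce=cv2.connectedComponentsWithStats(m); k=1+st[1:,4].argmax(); print("bar",st[k],ce[k])
r=cv2.minAreaRect(np.argwhere(l==k)[:,::-1].astype(np.float32)); b=cv2.boxPoints(r); print(ray(c,ce[k],124))
P=ray(c,b,124)[:,:2]; print("box",P.round(1), [np.degrees(np.arctan2(*(P[i+1]-P[i])[::-1])).round(1) for i in range(3)])
# lamp: low saturation blob
roi[:]=0; roi[190:275,222:305]=1
m=((hsv[...,1]<60)&(roi>0)).astype(np.uint8)
n,l,st,ce=cv2.connectedComponentsWithStats(m); k=1+st[1:,4].argmax(); print("lamp",st[k],ce[k])
pts=np.argwhere(l==k)[:,::-1].astype(np.int32); e=cv2.minEnclosingCircle(cv2.convexHull(pts).astype(np.float32)); print(e, ray(c,e[0],18), 2*e[1]/447.9*1150)
for nm,px in dict(can=(200,154),carton=(300,130),bottle=(434,145),tape=(323,272),yel=(438,281)).items(): print(nm,ray(c,px,100)[0].round())
E
```

```text
bar [370 238  21   7  96] [379.42708333 241.05208333]
[[ 484.87074351 -130.57212486  124.        ]]
box [[ 482.6 -107.4]
 [ 493.6 -109.2]
 [ 486.9 -155.3]
 [ 475.9 -153.5]] [np.float64(-9.0), np.float64(-98.3), np.float64(170.7)]
lamp [ 233  202   59   59 2769] [261.99819429 231.06644998]
((261.9482727050781, 231.15516662597656), 29.919981002807617) [[511.65395542 157.18131295  18.        ]] 153.64134026893842
can [697. 299. 100.]
carton [755.  55. 100.]
bottle [ 716. -269.  100.]
tape [413.   0. 100.]
yel [ 392. -268.  100.]
```

```bash
python3 - <<'E'
from h import *
L=np.array([511.7,157.2]); G=np.array([484.9,-130.6])
arm.goto([L[0],L[1],190],down(np.radians(17))); c,im,d=snap("wrist","wl"); print(arm.sense()["time_s"],proj(c,[*L,48]))
arm.goto([G[0],G[1],230],down(np.radians(-8.3))); c,im,d=snap("wrist","wg"); print(arm.sense()["time_s"],proj(c,[*G,124]),arm.sense()["position"])
E
python3 -c "
import cv2,numpy as np
cv2.imwrite('pics/both.png',np.hstack([cv2.imread('pics/wl.png')[:,120:520],cv2.imread('pics/wg.png')[:,120:520]]))"
```

```text
1.9583 [[316.59697921 186.87665647]]
3.1333 [[316.05131167 195.5637852 ]] [ 485.14909341 -129.35258901  229.71511824]
```

View pics/both.png

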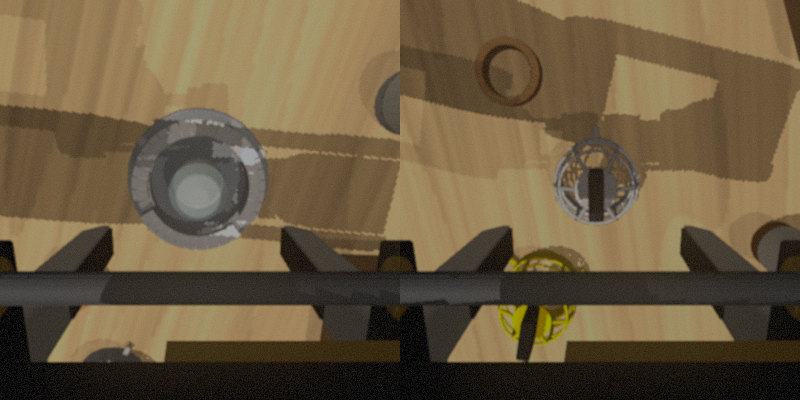

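Left: the lamp ring is centred at about (318,180) in the full image. Right: the steel guard's bar is at about (316,195), with one lug pointing up the image along the bar. I'll build a polar height map of the ring and refine the guard's pose.

```bash
python3 - <<'E'
from h import *
def cloud(c,d):
    v,u=np.mgrid[:d.shape[0],:d.shape[1]]; K,e,M=c
    P=np.stack([(u-K[0,2])/K[0,0]*d,(v-K[1,2])/K[1,1]*d,d],-1); return P@M.T+e
c,im,d=load("wl"); P=cloud(c,d); 
L=np.array([511.7,157.2]); ok=(d>0)&(np.hypot(*(P[...,:2]-L).transpose(2,0,1))<100)
# ring top: outer circle of points at z 40..56
m=(ok&(P[...,2]>40)&(P[...,2]<58)); m=m&(np.hypot(*(P[...,:2]-L).transpose(2,0,1))>44)
print("ring n",m.sum(),"z med",np.median(P[m][:,2]))
C=cv2.minEnclosingCircle(P[m][:,:2].astype(np.float32)); print("ring enc",C)
b=ok&(P[...,2]>8)&(P[...,2]<70); C2=cv2.minEnclosingCircle(P[b][:,:2].astype(np.float32)); print("base enc",C2)
g=ok&(P[...,2]>75)&(np.hypot(*(P[...,:2]-L).transpose(2,0,1))<40); print("globe",g.sum(),P[g].mean(0),P[g][:,2].max())
# algebraic circle fit on outer edge of ring per angle
q=P[m][:,:2]; a=np.degrees(np.arctan2(*(q-L).T[::-1])); r=np.hypot(*(q-L).T)
E=np.array([q[(a>=t)&(a<t+10)][np.argmax(r[(a>=t)&(a<t+10)])] for t in range(-180,180,10) if ((a>=t)&(a<t+10)).any()])
x=np.linalg.lstsq(np.c_[2*E,np.ones(len(E))],(E**2).sum(1),rcond=None)[0]; ce=x[:2]; print("fit",ce,np.sqrt(x[2]+ce@ce))
q=P[ok]; a=np.degrees(np.arctan2(*(q[:,:2]-ce).T[::-1]))%360; r=np.hypot(*(q[:,:2]-ce).T)
for t in range(0,360,4):
    s=(a>=t)&(a<t+4); f=lambda lo,hi:(np.median(q[s&(r>lo)&(r<hi)][:,2]).round() if (s&(r>lo)&(r<hi)).any() else -1)
    print(t,f(51,55),f(55,59),f(60,65),end=" | ")
    if t%16==12: print()
c,im,d=load("wg"); P=cloud(c,d); G=np.array([484.9,-130.6]); rr=np.hypot(*(P[...,:2]-G).transpose(2,0,1))
m=(d>0)&(rr<40)&(P[...,2]>112)&(P[...,2]<135); print("bar",m.sum(),P[m].mean(0)); R_=cv2.minAreaRect(P[m][:,:2].astype(np.float32)); print(R_)
m=(d>0)&(rr<75)&(P[...,2]>9)&(P[...,2]<100); print("guard enc",cv2.minEnclosingCircle(P[m&(rr<52)][:,:2].astype(np.float32)))
m&=(rr>52); 
q=P[m]; print("lug",len(q),np.unique((np.degrees(np.arctan2(*(q[:,:2]-G).T[::-1]))//5*5),return_counts=True))
E
```

```text
ring n 5307 z med 48.51786941697321
ring enc ((513.2039184570312, 156.51612854003906), 66.25555419921875)
base enc ((513.185791015625, 157.0337371826172), 77.89595031738281)
globe 29305 [507.06082482 179.46073852 287.47421483] 315.71642035252717
fit [513.0199008 156.9737022] 65.56957710609527
0 49.0 49.0 49.0 | 4 49.0 49.0 48.0 | 8 49.0 49.0 49.0 | 12 48.0 49.0 48.0 | 
16 48.0 48.0 49.0 | 20 49.0 49.0 49.0 | 24 224.0 226.0 233.0 | 28 49.0 49.0 48.0 | 
32 48.0 49.0 48.0 | 36 291.0 302.0 302.0 | 40 305.0 306.0 299.0 | 44 297.0 299.0 299.0 | 
48 293.0 296.0 298.0 | 52 290.0 291.0 291.0 | 56 49.0 49.0 48.0 | 60 49.0 48.0 48.0 | 
64 49.0 49.0 48.0 | 68 48.0 49.0 49.0 | 72 49.0 48.0 49.0 | 76 49.0 49.0 49.0 | 
80 48.0 49.0 49.0 | 84 48.0 48.0 49.0 | 88 32.0 32.0 32.0 | 92 32.0 31.0 32.0 | 
96 32.0 32.0 32.0 | 100 32.0 31.0 31.0 | 104 49.0 49.0 49.0 | 108 49.0 49.0 49.0 | 
112 48.0 48.0 49.0 | 116 49.0 49.0 48.0 | 120 49.0 48.0 49.0 | 124 48.0 49.0 48.0 | 
128 48.0 49.0 49.0 | 132 48.0 49.0 48.0 | 136 49.0 48.0 48.0 | 140 49.0 49.0 48.0 | 
144 49.0 48.0 48.0 | 148 49.0 49.0 48.0 | 152 49.0 
[... 744 characters left out ...]
.0 48.0 49.0 | 292 36.0 48.0 48.0 | 296 48.0 47.0 49.0 | 300 44.0 48.0 49.0 | 
304 31.0 48.0 48.0 | 308 44.0 48.0 49.0 | 312 32.0 48.0 49.0 | 316 45.0 48.0 48.0 | 
320 33.0 49.0 49.0 | 324 32.0 48.0 48.0 | 328 32.0 32.0 32.0 | 332 31.0 31.0 31.0 | 
336 32.0 32.0 31.0 | 340 32.0 48.0 34.0 | 344 48.0 49.0 48.0 | 348 48.0 48.0 49.0 | 
352 49.0 48.0 49.0 | 356 48.0 49.0 49.0 | bar 768 [ 484.54923724 -131.28326244  124.15061204]
((484.152587890625, -132.64120483398438), (43.05699157714844, 13.357961654663086), 81.8124008178711)
guard enc ((484.7021484375, -129.24163818359375), 50.36543273925781)
lug 35 (array([-160., -155.,  -45.,  -40.,   75.,   80.,   85.]), array([ 6,  2,  3,  5,  3, 14,  2]))
```

Depth is clean:
- **Lamp:** centre about (513.1,157.0), ring top 48.5, outer radius 65.6, all matching the given sizes.
- **Gaps:** about 96/217/334°, so 96° mod 120.
- **Guard:** centre about (484.6,-131), x axis at 82°, bar top at z=124.

Next I grasp it and carry it over the lamp.

```bash
cat >> h.py <<'E'
L=np.array([513.1,157.0])
def st(tag=""):
    s=arm.sense(); print(tag,round(s["time_s"],2),s["position"].round(1),"F",s["wrist_force"].round(1),"T",s["ft_torque"].round(2),"w",round(s["width"],1),"psi",np.degrees(yaw()).round(1)); return s
E
python3 - <<'E'
from h import *
psi=np.radians(-8.2); G=[484.6,-131.0]
arm.goto([*G,150],down(psi)); arm.servo_line([*G,95],rate=80); st("pre")
arm.set_gripper(8,40); st("grip")
arm.servo_line([*G,130],rate=80); st("lift")
arm.servo_line([*G,225],rate=150)
arm.goto([*L,225],down(np.radians(6))); arm.dwell(.2); st("over")
c,im,d=snap("wrist","held")
arm.servo_line([*L,160],rate=80); arm.dwell(.2); st("z160")
snap("side","side1")
E
python3 -c "
import cv2,numpy as np
a=cv2.imread('pics/held.png')[:,120:520]; b=cv2.imread('pics/side1.png')[90:250,180:340]
cv2.imwrite('pics/both2.png',np.hstack([a,cv2.resize(b,(400,400))]))"
```

```text
pre 4.38 [ 484.8 -131.1   95.2] F [-1.  -0.5 -0.1] T [-0.05  0.11 -0.01] w 92.8 psi -8.2
grip 5.58 [ 484.5 -131.    94.9] F [-0.9 -0.4  0.2] T [-0.06  0.03  0.07] w 14.0 psi -8.2
lift 6.17 [ 484.8 -131.1  130.4] F [-1.  -0.1 -4.1] T [-0.04  0.08  0.  ] w 13.6 psi -8.2
over 8.28 [513.4 155.7 225. ] F [-0.7 -0.1 -4.5] T [-0.1   0.05 -0.03] w 13.8 psi 5.9
z160 9.49 [513.5 157.1 160.7] F [-1.2 -0.4 -4.3] T [-0.09  0.06  0.04] w 13.7 psi 6.0
```

View pics/both2.png

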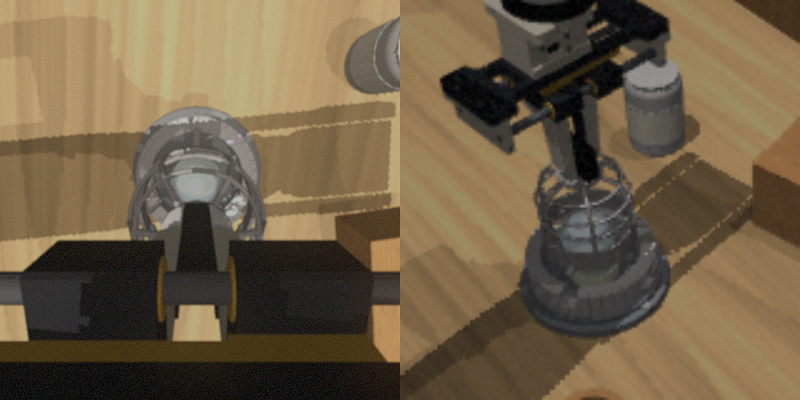

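The guard is held upright and centred over the globe. I'll descend in small force-guarded steps, expecting lug-top contact at TCP z=140 if misaligned and the ledge at 123 if in the gaps.

```bash
cat >> h.py <<'E'
def descend(xy,z0,z1,thr,step=1.5,rate=25):
    f0=arm.sense()["wrist_force"]; z=z0
    while z>z1:
        z=max(z-step,z1); arm.servo_line([*xy,z],rate=rate); f=arm.sense()["wrist_force"]-f0
        if f[2]>thr or np.hypot(*f[:2])>thr+3: st(f"contact cmd z={z:.1f} dF={f.round(1)}"); return z,True
    st(f"free to {z}"); return z,False
E
python3 - <<'E'
from h import *
arm.servo_line([*L,146],rate=60); arm.dwell(.2); st("146")
descend(L,146,121,5)
E
```

```text
146 10.12 [513.3 157.1 146.2] F [-0.9 -0.4 -2.8] T [-0.03  0.05 -0.04] w 13.9 psi 6.0
contact cmd z=122.0 dF=[-1.4 -0.   5.7] 14.12 [513.4 157.1 122.8] F [-2.3 -0.5  2.9] T [-0.1   0.59 -0.  ] w 13.8 psi 6.0
```

All three lugs passed to the ledge (122.8, expected 123). Next I turn clockwise: first unloaded, then under light preload while watching for the drop.

```bash
python3 - <<'E'
from h import *
arm.servo_line([*L,124],rate=25); st("up")
for a in range(2,23,4):
    arm.servo_line([*L,124],down(np.radians(6-a)),rate=25); s=st(a)
    if abs(s["ft_torque"][2])>1.0 or np.linalg.norm(s["wrist_force"][:2])>10: print("blocked"); break
E
```

```text
up 14.38 [513.  156.9 123.7] F [ 0.7 -0.5 -4.4] T [-0.03  0.01  0.01] w 13.5 psi 6.0
2 14.62 [512.9 157.  123.6] F [ 0.5 -0.  -4.3] T [-0.08  0.07  0.01] w 13.7 psi 4.0
6 14.88 [513.  157.  123.9] F [-0.3  0.4 -3.5] T [-0.05  0.09  0.02] w 13.5 psi 0.1
10 15.12 [513.1 157.  124. ] F [-0.2  0.3 -3.5] T [-0.06  0.1   0.02] w 13.7 psi -3.8
14 15.38 [513.1 157.  124. ] F [-0.4 -0.1 -2.7] T [-0.04  0.1   0.  ] w 13.7 psi -7.8
18 15.62 [513.1 157.  124. ] F [-0.7  0.3 -4.2] T [-0.06  0.08  0.02] w 13.7 psi -11.8
22 15.88 [513.1 157.  124. ] F [ 0.3 -1.  -3.6] T [-0.02  0.14  0.01] w 13.6 psi -15.8
```

```bash
python3 - <<'E'
from h import *
a=22; arm.servo_line([*L,121.8],rate=20); arm.dwell(.1); st("preload")
while a<47:
    a+=1; arm.servo_line([*L,121.8],down(np.radians(6-a)),rate=25); arm.dwell(.05); s=st(a)
    if s["wrist_force"][2]<-2.2: print("dropped?"); break
    if abs(s["ft_torque"][2])>1.0 or np.linalg.norm(s["wrist_force"][:2])>10: print("blocked"); break
E
```

```text
preload 16.23 [513.7 157.1 122.7] F [-0.5 -0.5  4.2] T [-0.18  0.46  0.09] w 13.5 psi -15.9
23 16.53 [513.8 156.8 122.5] F [ 0.9 -1.9  5.8] T [-0.53  0.37  0.15] w 13.8 psi -17.0
24 16.83 [513.7 156.7 122.5] F [ 0.1 -1.9  5.8] T [-0.58  0.36  0.22] w 13.5 psi -18.0
25 17.13 [513.9 157.1 122.4] F [2.8 0.2 5.5] T [-0.24 -0.14 -0.11] w 13.7 psi -19.0
26 17.43 [513.8 157.1 122.4] F [ 1.2 -1.   5.1] T [-0.26 -0.09  0.24] w 13.9 psi -20.0
27 17.73 [513.7 157.1 122.4] F [ 0.5 -1.6  5.4] T [-0.3  -0.06  0.29] w 14.0 psi -21.0
28 18.03 [513.6 157.1 122.3] F [ 0.9 -1.6  6. ] T [-0.23  0.05  0.25] w 13.6 psi -21.9
29 18.33 [513.6 157.1 122.4] F [ 0.1 -0.6  6.7] T [-0.29  0.12  0.27] w 13.7 psi -22.9
30 18.63 [513.6 157.1 122.4] F [ 1.3 -1.1  5.3] T [-0.27  0.03  0.29] w 13.4 psi -23.9
31 18.93 [513.6 156.9 122.2] F [ 0.8 -0.6  5.5] T [-0.42  0.02 -0.16] w 13.6 psi -25.0
32 19.23 [513.6 156.7 122.1] F [ 3.2 -3.   4.9] T [-0.84 -0.25  0.03] w 13.8 psi -26.0
33 19.53 [513.6 156.5 122. ] F [ 2.5 -4.3  5.8] T [-1.19 -0.2   0.2 ] w 13.5 psi -27.0
34 19.83 [513.4 156.5 122. ] F [ 2.2 -4.9  5.3] T [-1.31 -0.13  0.26] w 14.0 psi -28.0
35 20.13 [512.5 157.6 120.9] F [ 2.   2.  -1.8] T [ 0.58 -0.38 -0.22] w 13.8 psi -29.0
36 20.43 [512.3 157.1 121.1] F [-0.2  1.2 -3.6] T [ 0.42  0.19 -0.14] w 13.5 psi -30.0
dropped?
```

The support vanished at 35–36° cw. I'll descend there, expecting the notch floor at TCP z of about 116.

```bash
python3 - <<'E'
from h import *
print(descend(L,121.8,115,6,step=1,rate=20))
E
```

```text
contact cmd z=115.0 dF=[-2.4  5.1  6.8] 22.18 [513.6 157.8 115.9] F [-2.7  6.3  3.2] T [ 1.3   0.76 -0.3 ] w 13.8 psi -30.0
(115, True)
```

Floor reached at 115.9, so the guard origin is at 21: locked. I'll relieve the load, release, retreat straight up and check.

```bash
python3 - <<'E'
from h import *
arm.servo_line([L[0],L[1]+1,116.0],rate=20); arm.dwell(.1); s=st("relax"); p=s["position"]
arm.set_gripper(45); arm.dwell(.2); st("open")
arm.servo_line([L[0],L[1]+1,160],rate=60); arm.servo_line([*L,260],rate=150); arm.dwell(.2); st("up")
c,im,d=snap("wrist","fin")
v,u=np.mgrid[:400,:640]; K,e,M=c; P=np.stack([(u-K[0,2])/K[0,0]*d,(v-K[1,2])/K[1,1]*d,d],-1)@M.T+e
m=(d>0)&(np.hypot(P[...,0]-L[0],P[...,1]-L[1])<40)&(P[...,2]>132)&(P[...,2]<160)
print(m.sum(),P[m].mean(0),np.percentile(P[m][:,2],[5,50,95]),cv2.minAreaRect(P[m][:,:2].astype(np.float32)))
snap("side","side2"); snap("top","top2"); print(arm.sense()["time_s"])
b=cv2.imread('pics/side2.png')[100:260,180:340]
cv2.imwrite('pics/fin2.png',np.hstack([im[:,120:520,::-1],cv2.resize(b,(400,400))]))
E
```

```text
relax 22.53 [513.3 158.1 116. ] F [-0.7  4.5 -1.7] T [ 0.96  0.02 -0.22] w 13.9 psi -30.0
open 23.44 [513.1 158.  116. ] F [-0.5 -0.3 -0.4] T [-0.03  0.15  0.02] w 45.3 psi -30.0
up 25.34 [512.4 156.9 258.5] F [ 0.   0.8 -0.1] T [-0.01  0.07 -0.01] w 45.0 psi -30.0
762 [513.56540314 157.43319441 144.96906858] [143.04851296 145.20460992 146.46507683] ((513.03955078125, 156.78424072265625), (43.91947937011719, 13.859705924987793), 59.989402770996094)
25.4917
```

View pics/fin2.png

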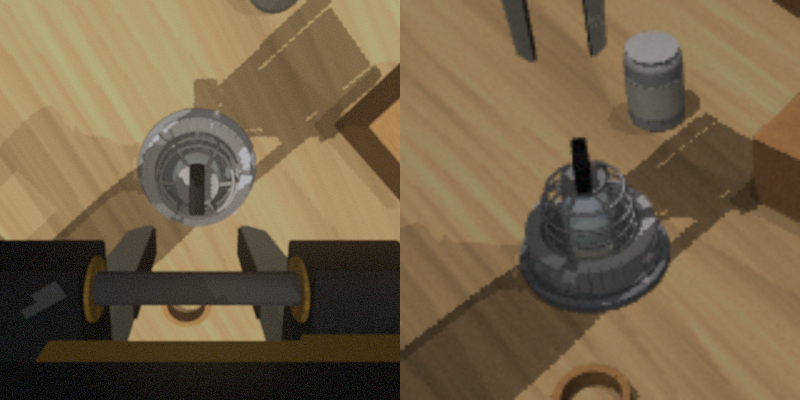

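The bar top measures 145.0 mm (21 + 124), centred on the lamp and turned 36° clockwise of the gaps. The pictures show the guard seated upright with the gripper clear. I'm handing in.

```bash
python3 -c "
from bench import arm
arm.close_job()"
```

```text
the job is handed in; nothing more can be done
```

The steel guard is on the lamp, locked, and released, and I handed the job in at about 25.5 s of the 61 s allowed.

- **Finding the gaps:** I located the guard, the lamp and the ring gaps (at 96° modulo 120°) from the wrist camera's depth image. I then lowered the guard in force-guarded steps. The lugs went straight down to the ledge on the first try, so no feeling around was needed.
- **Locking:** I turned the guard clockwise under the hooks with a light downward load. The support vanished at 35–36°, and I lowered it to the notch floor at a guard height of 20.9 mm (nominal 21). In the readings between steps, no force was more than about 7 N.
- **Last checks:** After I let go, the bar top measured 145.0 mm, as it should for a locked guard. The guard sat upright and centred on the lamp within 1 mm, turned 36° clockwise of the gaps. The gripper was clear and reading no force.

I saw no disagreements between these checks. In the last wrist and side views the can, tape and carton look undisturbed. The bottle and the yellow look-alike were outside those pictures. I saved a final top view but did not compare positions in it.

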